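Kit the can capacitors by height

ROBOT

A 6-joint arm with a two-finger parallel gripper is mounted at the origin on the work surface. World frame = base frame: x ahead of the robot, y to its left, z up, the work surface at z = 0. Lengths are in m, angles in rad, forces in N, time in s.
With the tool pointing down it reaches from about 0.25 to 0.725 m from the base axis. Payload 9.7 kg.
Tool frame: the origin (TCP) lies at the very end of the fingers, on their centre line; the grasp point (between the pads) lies arm.grasp_offset behind it (arm.grasp_offset is the distance from the TCP to the grasp point, in m); z points along the fingers, y is the line along which they close (so a half turn about z gives the same grasp; the last joint's range is limited). The gripper opens to 85 mm and grips with 20 to 120 N. Pads are 22 mm wide; open, the fingers measure 114 mm over their backs; the gripper's body (76 mm by 85 mm) begins 54 mm behind the grasp point. The pads swing forward as they close: fully open they stand 13 mm farther back than shut.
Start: joints at [1.313, 0.087, 0.176, 1.66, 0, 1.571], TCP at [0.14, 0.532, 0.231] pointing down, gripper open.
Joint ranges: [-3.13, 3.13], [-0.85, 1.81], [-1.15, 1.24], [-2.2, 2.28], [-1.44, 1.52], [-3.14, 3.14]. Speed limits (rad/s): [2.22, 2.22, 2.57, 3.14, 3.14, 3.14].

INTERFACE

Orientations are given as a rotation vector (axis times angle).
In Python, from cell import arm gives the robot as it stands.
- The arm moves only by the tool send_rows, never from a script. Its argument "moves" is a list of rows, each an object of numbers: "tx", "ty", "tz": the shift along the world's x, y, z in cm; "rx", "ry", "rz": the turn, a rotation vector about the world's x, y, z in rad. A call has 1 to 8 rows; each row is the pose to reach, as a shift and turn from the pose commanded when the call began; what a row does not reach only later rows make up. A row lasts 1/12 s, in which the tool goes at most 41.7 mm and 7.16 degrees, less where a joint would pass 70% of its speed; a pose out of reach is approached as far as the arm can. A call with a gripper value outside its range is refused whole. "fingers" is the closure, from 0 (fully open) to 1 (shut), set as the call begins (left out, the last holds). The fingers move at their own pace and stop on an object; the grip force is fixed at half the most. Time passes only in rows, so rows that repeat a pose let the fingers close. It gives the time, the measured TCP pose, the force, the opening and the grip force at its end, in the units of the state.
- arm.read_state(): the state, without advancing time (a new reading comes with each control period).
- arm.read_camera(name): name is "scene" or "side" or "wrist"; returns (picture, depth): 480x640x3 uint8, red, green, blue; 480x640 float32, m along the optical axis (not along the pixel's ray), 0 where there is no reading.
- arm.calibration(name): a dict with "K" (3x3 intrinsics, pixels), "position" and "attitude" of the camera in the world. Camera axes: x right, y down, z forward; pixel columns grow to the right and rows downward; lengths in m; the calibration is good to about 2 mm. A picture is of the moment at which its call begins: read the wrist's pose just before it. calibration takes no time and is no camera call; for the wrist camera it gives the pose at the moment of the call.
- arm.close_job(): hands the job in; it is judged then, once.
The state is a dict: "t": time; "q": joint angles; "qd": joint speeds; "effort": joint torques, N m; "ee_pos": TCP position; "eef_rot": TCP orientation; "wrist_force": force on the tool from outside, world axes, zero at the start; "torque": the same for the moment, N m; "grip_width": finger opening in m; "grasp_force": force on a finger pad.
Only numpy, scipy, OpenCV 4.12 (cv2) and the standard library are available. Lean on these libraries where they do the work, as an engineer would, in place of code of your own. Each camera call takes 0.05 s, during which the arm holds its last target. There are 200 camera calls.

TASK

Line the four can capacitors up by height on the green kitting rail, one standing upright in the middle of each rubber pad: the tallest on the pad next to the upright steel end stop, then ever shorter, with the shortest on the pad at the far end. Do not tip any of them over on the way, and leave all four standing free.

Things in the scene. Friction and masses are not known exactly. Their poses are not given: they have to be found in the camera images.
- cap_a: Loose can capacitor, the tallest of four: an upright dark-sleeved aluminium cylinder 36 mm in diameter and 95 mm tall with a black top carrying two small screw terminals (4 mm more). Rigid, under 0.3 kg. Starts standing upright on the table (height 0), at least 95 mm between the axes of any two. Origin: centre of its underside; z is its axis, up.
- cap_b: Loose can capacitor, the second tallest of four: an upright dark-sleeved aluminium cylinder 48 mm in diameter and 80 mm tall with a black top carrying two small screw terminals (4 mm more). Rigid, under 0.3 kg. Starts standing upright on the table (height 0), at least 95 mm between the axes of any two. Origin: centre of its underside; z is its axis, up.
- cap_c: Loose can capacitor, the second shortest of four: an upright dark-sleeved aluminium cylinder 40 mm in diameter and 65 mm tall with a black top carrying two small screw terminals (4 mm more). Rigid, under 0.3 kg. Starts standing upright on the table (height 0), at least 95 mm between the axes of any two. Origin: centre of its underside; z is its axis, up.
- cap_d: Loose can capacitor, the shortest of four: an upright dark-sleeved aluminium cylinder 46 mm in diameter and 50 mm tall with a black top carrying two small screw terminals (4 mm more). Rigid, under 0.3 kg. Starts standing upright on the table (height 0), at least 95 mm between the axes of any two. Origin: centre of its underside; z is its axis, up.
- pad_1: Fixed flat round black rubber pad, 54 mm in diameter, 3 mm thick, on the green rail. Origin: centre of its underside, so its top, on which a capacitor stands, is 3 mm higher, 15 mm above the table. The four pads lie in a row along the rail in the order 1, 2, 3, 4, about 80 mm apart (70 to 90). Pad 1 is an end pad; the end stop may be at either end of the row.
- pad_2: Fixed flat round black rubber pad, 54 mm in diameter, 3 mm thick, on the green rail. Origin: centre of its underside, so its top, on which a capacitor stands, is 3 mm higher, 15 mm above the table. The four pads lie in a row along the rail in the order 1, 2, 3, 4, about 80 mm apart (70 to 90). Pad 2 is an inner pad, beside pad 1; the end stop may be at either end of the row.
- pad_3: Fixed flat round black rubber pad, 54 mm in diameter, 3 mm thick, on the green rail. Origin: centre of its underside, so its top, on which a capacitor stands, is 3 mm higher, 15 mm above the table. The four pads lie in a row along the rail in the order 1, 2, 3, 4, about 80 mm apart (70 to 90). Pad 3 is an inner pad, beside pad 4; the end stop may be at either end of the row.
- pad_4: Fixed flat round black rubber pad, 54 mm in diameter, 3 mm thick, on the green rail. Origin: centre of its underside, so its top, on which a capacitor stands, is 3 mm higher, 15 mm above the table. The four pads lie in a row along the rail in the order 1, 2, 3, 4, about 80 mm apart (70 to 90). Pad 4 is an end pad; the end stop may be at either end of the row.
- stop: Fixed upright steel end stop at one end of the rail, beyond the last pad: a thin plate 50 mm wide across the rail, 6 mm thick, its top 45 mm above the rail (57 mm above the table). Origin: centre of its underside. The other end of the rail has only a flat 4 mm steel plate. The stop is about 55 mm from the middle of the nearest pad.
- rail: Fixed flat green plastic kitting rail, 64 mm wide (its x), 380 mm long (its y), 12 mm high, lying on the table. Origin: centre of its underside; y runs along the row from pad 1 to pad 4.

How it is judged:
At the end, for the whole second after the job is handed in: Each capacitor stands upright (within 0.1 rad) on its own pad, its axis within 12 mm of the pad's centre, underside on the pad's top, in falling order of height from the end stop: 95, 80, 65, 50 mm. All are released and at rest (((horizontal distance between stop and pad_1 below 0.12 m and horizontal distance between cap_a and pad_1 below 0.012 m and horizontal distance between cap_b and pad_2 below 0.012 m and horizontal distance between cap_c and pad_3 below 0.012 m and horizontal distance between cap_d and pad_4 below 0.012 m) or (horizontal distance between stop and pad_4 below 0.12 m and horizontal distance between cap_a and pad_4 below 0.012 m and horizontal distance between cap_b and pad_3 below 0.012 m and horizontal distance between cap_c and pad_2 below 0.012 m and horizontal distance between cap_d and pad_1 below 0.012 m)) and angle between each of cap_a, cap_b, cap_c, cap_d's own z axis and vertical below 0.1 rad and z of cap_a in the frame of rail between 0.012 and 0.019 m and linear speed of each of cap_a, cap_b, cap_c, cap_d below 0.02 m/s and angular speed of each of cap_a, cap_b, cap_c, cap_d below 0.2 rad/s and contact force between each of cap_a, cap_b, cap_c, cap_d and the fingers below 0.05 N and z of cap_b in the frame of rail between 0.012 and 0.019 m and z of cap_c in the frame of rail between 0.012 and 0.019 m and z of cap_d in the frame of rail between 0.012 and 0.019 m); the robot touches nothing.
It fails at once if a capacitor is tipped over (angle between any of cap_a, cap_b, cap_c, cap_d's own z axis and vertical above 0.8 rad).
It also fails if it takes over 104 s, if anything falls off the work surface, if the arm or the gripper's body presses on something with over 40 N, if the wrist force passes 120 N, or if a joint passes its speed limit or range.

## Working session

There is one attempt and no reset: what is moved stays moved. The work goes in short steps, Python scripts to look and compute and a tool call to move; the robot and the scene stay as the last step left them, time stands still between calls to the robot, and variables do not carry over. Pictures are saved under pics/ and viewed, at most 14 in all, crops included, and the job is handed in when it is done.

Besides the shell and the picture viewer there is one more tool, called after "Request:" as name([rows], argument=value, ...), one row to a line, values as JSON. send_rows: Moves the arm, as the interface text tells. Its arguments: {"type":"object","properties":{"moves":{"type":"array","items":{"type":"object","properties":{"tx":{"type":"number"},"ty":{"type":"number"},"tz":{"type":"number"},"rx":{"type":"number"},"ry":{"type":"number"},"rz":{"type":"number"}}}},"fingers":{"type":"number"}},"required":["moves"]}

```bash
mkdir -p pics; ls
python3 - <<'E'
from cell import arm
import cv2,numpy as np
s=arm.read_state();print(s['t'],s['ee_pos'],s['eef_rot'],s['grip_width'],arm.grasp_offset)
for n in("scene","side"):
    p,d=arm.read_camera(n);c=arm.calibration(n);print(n,c)
    cv2.imwrite(f"pics/{n}0.png",p[...,::-1]);np.savez(f"{n}0.npz",p=p,d=d,**{k:np.array(v) for k,v in c.items()})
E
```

```text
pics
0.0 [0.14017318 0.53161466 0.23058962] [-4.03860492e-01 -3.11534052e+00  2.03642041e-03] 0.08557967686866848 0.0187
scene {'K': array([[573.11944007,   0.        , 310.68771939],
       [  0.        , 573.11944007, 235.68046614],
       [  0.        ,   0.        ,   1.        ]]), 'position': array([ 1.36528675, -0.36766643,  0.67028528]), 'attitude': array([-1.91523387, -1.19798076,  0.63568347])}
side {'K': array([[561.10346373,   0.        , 321.87376746],
       [  0.        , 561.10346373, 231.0956443 ],
       [  0.        ,   0.        ,   1.        ]]), 'position': array([0.26203536, 0.53603026, 0.78348353]), 'attitude': array([-0.68313221,  2.71814755, -0.98633952])}
```

View pics/scene0.png

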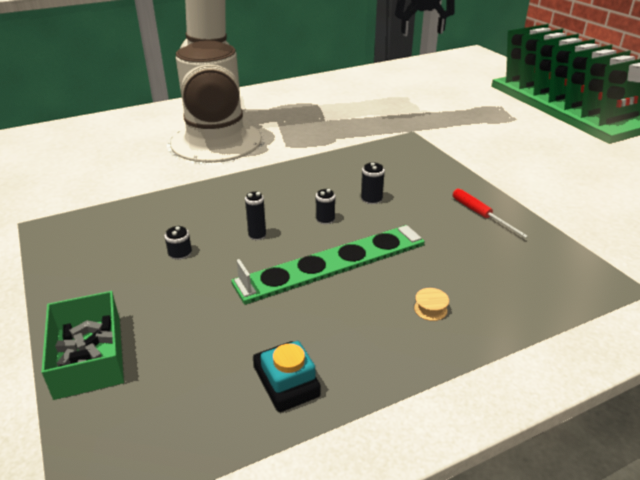

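View pics/side0.png

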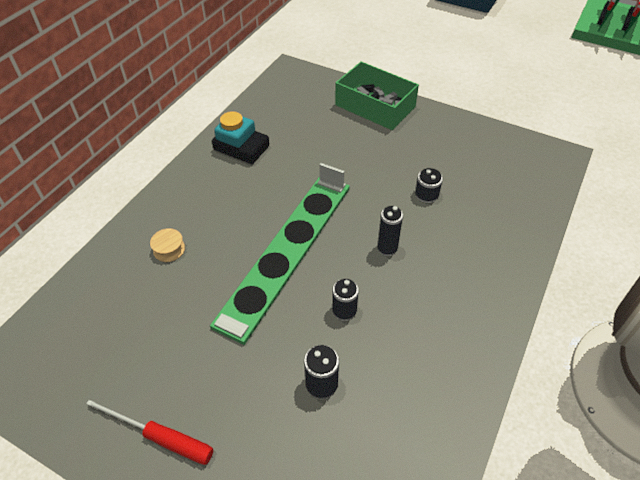

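The scene picture shows, from left, cap_d (178,240), cap_a (256,215), cap_c (325,205) and cap_b (373,182). The pads run from (275,277) to (386,241), with the stop at the left end (245,277). The side view agrees: stop at (332,177), pads from (318,204) to (250,300).

```bash
cat > h.py <<'E'
import cv2,numpy as np
from scipy.spatial.transform import Rotation as R
def ray_plane(c,uv,z):
    K=np.array(c['K']);A=R.from_rotvec(c['attitude']).as_matrix();o=np.array(c['position'])
    uv=np.atleast_2d(uv);r=(A@np.linalg.inv(K)@np.c_[uv,np.ones(len(uv))].T).T
    return o+r*((z-o[2])/r[:,2])[:,None]
def cloud(c,d):
    K=np.array(c['K']);A=R.from_rotvec(c['attitude']).as_matrix();o=np.array(c['position'])
    v,u=np.mgrid[:d.shape[0],:d.shape[1]]
    x=np.stack([(u-K[0,2])/K[0,0]*d,(v-K[1,2])/K[1,1]*d,d],-1)
    P=x@A.T+o;P[d==0]=np.nan;return P
def pads(c,p,area=100):
    hsv=cv2.cvtColor(p,cv2.COLOR_RGB2HSV)
    g=cv2.inRange(hsv,(45,90,40),(85,255,255))
    cs,_=cv2.findContours(g,cv2.RETR_CCOMP,cv2.CHAIN_APPROX_NONE)
    cs,h=cv2.findContours(g,cv2.RETR_CCOMP,cv2.CHAIN_APPROX_NONE)
    out=[]
    for k,q in enumerate(cs):
        if h[0][k][3]>=0 and cv2.contourArea(q)>area:
            w=ray_plane(c,q[:,0].astype(float),.0145)[:,:2].astype(np.float32)
            (x,y),(a,b),t=cv2.fitEllipse(w);out.append((x,y,a,b))
    return out
E
python3 - <<'E'
from h import *
for n in("scene","side"):
    z=np.load(n+"0.npz");c={k:z[k] for k in('K','position','attitude')};p,d=z['p'],z['d']
    print(n);print(np.round(pads(c,p),4))
    P=cloud(c,d);H=P[...,2]
    print('table z',np.nanmedian(H[250:300,300:350]))
    m=((H>.035)&(H<.12)&(P[...,0]>.15)&(P[...,0]<.8)&(abs(P[...,1])<.5)).astype(np.uint8)
    k,l,st,_=cv2.connectedComponentsWithStats(m)
    for i in range(1,k):
        if st[i,4]<60: continue
        Q=P[l==i];h=np.percentile(Q[:,2],98)
        T=Q[Q[:,2]>h-.012]
        cc,r=cv2.minEnclosingCircle(T[:,:2].astype(np.float32))
        print(st[i],'h',round(h,4),'c',np.round(cc,4),'d',round(2*r,4))
E
```

```text
scene
[[ 0.6185 -0.4193  0.0863  0.1061]
 [ 0.6063  0.0741  0.051   0.0535]
 [ 0.3833  1.0413  0.066   0.1477]
 [ 0.2863  1.1686  0.0841  0.1895]
 [ 0.1947  1.167   0.0459  0.2037]
 [ 0.1221  1.1684  0.0466  0.2067]
 [ 0.0511  1.1687  0.0452  0.2131]
 [ 0.0818  1.2968  0.0517  0.162 ]
 [-0.0198  1.1675  0.0444  0.2119]
 [ 0.0055  1.2965  0.0514  0.1711]
 [-0.1042  1.1791  0.0419  0.1626]
 [-0.0715  1.2975  0.0509  0.1781]
 [-0.176   1.1788  0.0397  0.154 ]
 [-0.1478  1.2963  0.0492  0.182 ]
 [-0.2252  1.2969  0.0464  0.1808]
 [-0.3027  1.2977  0.0436  0.1895]]
table z 0.0044352937177657425
[361 162  23  30 579] h 0.0842 c [0.4363 0.2161] d 0.0517
[316 189  19  22 372] h 0.0699 c [0.4653 0.0884] d 0.0402
[245 191  20  36 603] h 0.0994 c [ 0.4543 -0.0609] d 0.038
[164 226  26  20 393] h 0.055 c [ 0.4419 -0.2173] d 0.047
[237 259  14  27 172] h 0.0588 c [ 0.6096 -0.1444] d 0.0531
[  41  291   78   93 2607] h 0.0614 c [ 0.6427 -0.4185] d 0.182
side
[[ 0.6044  0.2064  0.0296  0.0666]
 [ 0.6044  0.1524  0.0537  0.0548]
 [ 0.6072  0.0748  0.0535  0.0551]
 [ 0.6061 -0.0102  0.0541  0.0551]
 [ 0.6089 -0.0851  0.0543  0.0554]
 [ 0.6463 -0.4458  0.0488  0.1158]]
table z 0.0009591567739200002
[ 335   62   84   56 1690] h 0.0619 c [ 0.6439 -0.4159] d 0.18
[319 163  25  19 269] h 0.0592 c [ 0.6094 -0.1395] d 0.0513
[417 168  25  23 444] h 0.0544 c [ 0.4414 -0.2143] d 0.0478
[378 206  25  39 740] h 0.0992 c [ 0.4545 -0.0578] d 0.0365
[332 279  26  31 668] h 0.0698 c [0.4636 0.0925] d 0.0408
[ 304  345   35   45 1279] h 0.084 c [0.4366 0.2215] d 0.0495
```

Request:
send_rows([
  {"tx":2,"ty":-3.6,"rz":-0.1},
  {"tx":4,"ty":-7.2,"rz":-0.2},
  {"tx":6,"ty":-10.8,"rz":-0.3},
  {"tx":8,"ty":-14.4,"rz":-0.4},
  {"tx":10,"ty":-18,"rz":-0.5},
  {"tx":12,"ty":-21.6,"rz":-0.6},
  {"tx":14,"ty":-25.2,"rz":-0.7},
  {"tx":16,"ty":-28.8,"rz":-0.8},
], fingers=0)

```text
validation failed for argument at $.mo...
```

Request:
send_rows([
  {"tx":2,"ty":-3.8,"rz":-0.07},
  {"tx":4,"ty":-7.5,"rz":-0.14},
  {"tx":6,"ty":-11.3,"rz":-0.21},
  {"tx":8,"ty":-15,"rz":-0.28},
  {"tx":10,"ty":-18.8,"rz":-0.35},
  {"tx":12,"ty":-22.5,"rz":-0.42},
  {"tx":14,"ty":-26.3,"rz":-0.49},
  {"tx":15.4,"ty":-30.2,"rz":-0.513},
])

```text
validation failed for argument at $.mo...
```

Request:
send_rows([
  {"tz":0},
  {"tz":0},
  {"tz":0},
])

```text
validation failed for argument at $.mo...
```

```bash
cat >> h.py <<'E'
def cans(c,d):
    P=cloud(c,d);H=P[...,2];o=[]
    m=((H>.035)&(H<.125)&(P[...,0]>.15)&(P[...,0]<.8)&(abs(P[...,1])<.35)).astype(np.uint8)
    k,l,st,_=cv2.connectedComponentsWithStats(m)
    for i in range(1,k):
        if st[i,4]<60: continue
        Q=P[l==i];h=np.percentile(Q[:,2],98);T=Q[Q[:,2]>h-.012]
        cc,r=cv2.minEnclosingCircle(T[:,:2].astype(np.float32));o.append((*cc,2*r,h))
    return o
E
python3 - <<'E'
from h import *; from cell import arm
s=arm.read_state();print(s['t'],s['ee_pos'],R.from_rotvec(s['eef_rot']).as_matrix().round(3),s['q'])
c=arm.calibration("wrist");p,d=arm.read_camera("wrist");cv2.imwrite("pics/w1.png",p[...,::-1])
print(np.round(cans(c,d),4),np.round(pads(c,p),4))
E
```

```text
0.1 [0.14017667 0.53162985 0.23066019] [[-0.967  0.255 -0.   ]
 [ 0.255  0.967 -0.001]
 [-0.    -0.001 -1.   ]] [ 1.31300908e+00  8.74201815e-02  1.75241685e-01  1.65981288e+00
 -3.58255719e-05  1.57080835e+00]
[] []
```

View pics/w1.png

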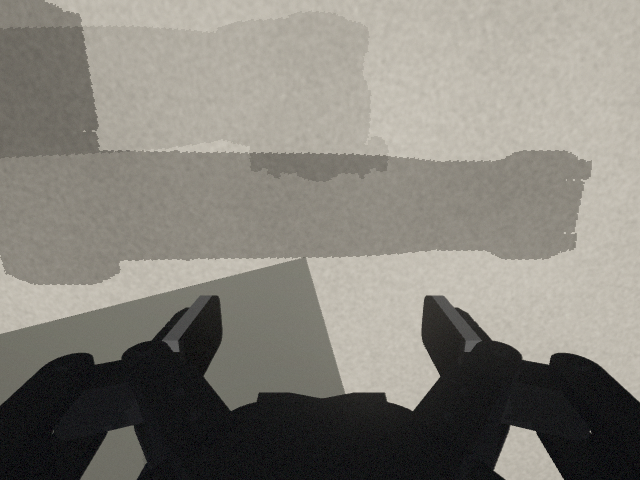

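The wrist view shows only the mat corner at (305,258) and the fingers at (195,320) and (450,320). The arm hasn't moved because all three move calls were refused. I'll try again with all six keys in each row.

Request:
send_rows([
  {"tx":2,"ty":-3.6,"tz":0,"rx":0,"ry":0,"rz":-0.1},
  {"tx":4,"ty":-7.2,"tz":0,"rx":0,"ry":0,"rz":-0.2},
  {"tx":6,"ty":-10.8,"tz":0,"rx":0,"ry":0,"rz":-0.3},
  {"tx":8,"ty":-14.4,"tz":0,"rx":0,"ry":0,"rz":-0.4},
  {"tx":10,"ty":-18,"tz":0,"rx":0,"ry":0,"rz":-0.5},
  {"tx":12,"ty":-21.6,"tz":0,"rx":0,"ry":0,"rz":-0.6},
  {"tx":14,"ty":-25.2,"tz":0,"rx":0,"ry":0,"rz":-0.7},
  {"tx":16,"ty":-28.8,"tz":0,"rx":0,"ry":0,"rz":-0.8},
], fingers=0)

```text
t: 0.82
ee_pos: [0.3005, 0.242, 0.2313]
eef_rot: [1.591, 2.709, 0.001]
wrist_force: [1.0, 0.8, 0.5]
grip_width: 0.0857
grasp_force: 0.0
```

Request:
send_rows([
  {"tx":2,"ty":-3.8,"tz":0,"rx":0,"ry":0,"rz":-0.07},
  {"tx":4,"ty":-7.6,"tz":0,"rx":0,"ry":0,"rz":-0.14},
  {"tx":6,"ty":-11.4,"tz":0,"rx":0,"ry":0,"rz":-0.21},
  {"tx":8,"ty":-15.2,"tz":0,"rx":0,"ry":0,"rz":-0.28},
  {"tx":10,"ty":-19,"tz":0,"rx":0,"ry":0,"rz":-0.35},
  {"tx":12,"ty":-22.8,"tz":0,"rx":0,"ry":0,"rz":-0.42},
  {"tx":14,"ty":-26.5,"tz":0,"rx":0,"ry":0,"rz":-0.49},
  {"tx":15.4,"ty":-30.2,"tz":0,"rx":0,"ry":0,"rz":-0.513},
])

```text
t: 1.48
ee_pos: [0.4527, -0.0549, 0.2311]
eef_rot: [2.226, 2.216, 0.0]
wrist_force: [0.5, 1.4, -0.9]
grip_width: 0.0855
grasp_force: 0.0
```

Request:
send_rows([
  {"tx":0,"ty":0,"tz":0,"rx":0,"ry":0,"rz":0},
  {"tx":0,"ty":0,"tz":0,"rx":0,"ry":0,"rz":0},
])

```text
t: 1.65
ee_pos: [0.4521, -0.0547, 0.2305]
eef_rot: [-2.225, -2.216, 0.002]
wrist_force: [-0.3, 0.3, 0.1]
grip_width: 0.0852
grasp_force: 0.0
```

Run:
```python
from h import *; from cell import arm
s=arm.read_state();print(s['t'],s['ee_pos'],R.from_rotvec(s['eef_rot']).as_matrix().round(3),s['q'])
c=arm.calibration("wrist");p,d=arm.read_camera("wrist");cv2.imwrite("pics/w2.png",p[...,::-1])
print(np.round(cans(c,d),4),np.round(pads(c,p),4))
```

```text
1.65 [ 0.45212838 -0.05470283  0.23052814] [[ 0.004  1.    -0.002]
 [ 1.    -0.004  0.   ]
 [ 0.    -0.002 -1.   ]] [-1.20403879e-01 -1.36439353e-01 -4.43963465e-02  1.66451598e+00
 -7.55662449e-07  1.45465033e+00]
[[ 0.4637  0.0906  0.0401  0.0692]
 [ 0.4545 -0.0596  0.036   0.0993]
 [ 0.6098 -0.1404  0.0501  0.0577]
 [ 0.4413 -0.2165  0.0461  0.0542]] []
```

View pics/w2.png

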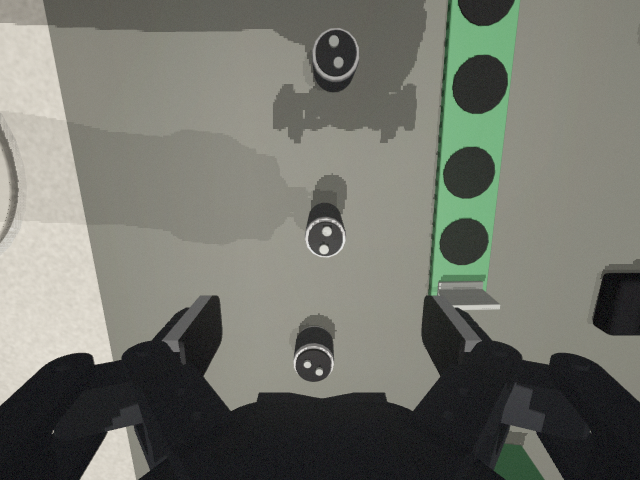

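The wrist view shows cap_a (325,237), cap_d (314,362), cap_b at the top (336,53), and the stop at (470,295). The measurements agree with the side camera to within 1–2 mm, so I'll grasp cap_a.

Request:
send_rows([
  {"tx":0.25,"ty":-0.5,"tz":-3.5,"rx":0,"ry":0,"rz":0},
  {"tx":0.25,"ty":-0.5,"tz":-7.5,"rx":0,"ry":0,"rz":0},
  {"tx":0.25,"ty":-0.5,"tz":-11.5,"rx":0,"ry":0,"rz":0},
  {"tx":0.25,"ty":-0.5,"tz":-15,"rx":0,"ry":0,"rz":0},
  {"tx":0.25,"ty":-0.5,"tz":-17.5,"rx":0,"ry":0,"rz":0},
  {"tx":0.25,"ty":-0.5,"tz":-18.5,"rx":0,"ry":0,"rz":0},
  {"tx":0.25,"ty":-0.5,"tz":-18.5,"rx":0,"ry":0,"rz":0},
])

```text
t: 2.28
ee_pos: [0.453, -0.0564, 0.0444]
eef_rot: [-2.217, -2.222, 0.003]
wrist_force: [-0.1, -1.1, 1.5]
grip_width: 0.0852
grasp_force: 0.0
```

Request:
send_rows([
  {"tx":0,"ty":0,"tz":0,"rx":0,"ry":0,"rz":0},
  {"tx":0,"ty":0,"tz":0,"rx":0,"ry":0,"rz":0},
  {"tx":0,"ty":0,"tz":0,"rx":0,"ry":0,"rz":0},
  {"tx":0,"ty":0,"tz":0,"rx":0,"ry":0,"rz":0},
  {"tx":0,"ty":0,"tz":0,"rx":0,"ry":0,"rz":0},
  {"tx":0,"ty":0,"tz":0,"rx":0,"ry":0,"rz":0},
  {"tx":0,"ty":0,"tz":0,"rx":0,"ry":0,"rz":0},
  {"tx":0,"ty":0,"tz":0,"rx":0,"ry":0,"rz":0},
], fingers=1)

```text
t: 2.95
ee_pos: [0.4554, -0.0578, 0.0479]
eef_rot: [2.22, 2.22, 0.003]
wrist_force: [-1.0, 0.0, 5.8]
grip_width: 0.0348
grasp_force: 59.2
```

Request:
send_rows([
  {"tx":0,"ty":0,"tz":1,"rx":0,"ry":0,"rz":0},
  {"tx":0,"ty":0,"tz":3,"rx":0,"ry":0,"rz":0},
  {"tx":0,"ty":0,"tz":5,"rx":0,"ry":0,"rz":0},
  {"tx":2,"ty":-0.3,"tz":6,"rx":0,"ry":0,"rz":0},
  {"tx":5,"ty":-0.8,"tz":6,"rx":0,"ry":0,"rz":0},
  {"tx":8,"ty":-1.3,"tz":6,"rx":0,"ry":0,"rz":0},
  {"tx":11,"ty":-1.8,"tz":6,"rx":0,"ry":0,"rz":0},
  {"tx":13.5,"ty":-2.3,"tz":6,"rx":0,"ry":0,"rz":0},
])

```text
t: 3.62
ee_pos: [0.5914, -0.0811, 0.1069]
eef_rot: [2.221, 2.221, 0.001]
wrist_force: [0.3, 0.0, -1.1]
grip_width: 0.0351
grasp_force: 60.3
```

Request:
send_rows([
  {"tx":1.4,"ty":-0.3,"tz":0,"rx":0,"ry":0,"rz":0},
  {"tx":1.8,"ty":-0.3,"tz":0,"rx":0,"ry":0,"rz":0},
  {"tx":1.8,"ty":-0.3,"tz":0,"rx":0,"ry":0,"rz":0},
  {"tx":1.8,"ty":-0.3,"tz":0,"rx":0,"ry":0,"rz":0},
  {"tx":1.8,"ty":-0.3,"tz":0,"rx":0,"ry":0,"rz":0},
])

```text
t: 4.03
ee_pos: [0.6067, -0.0836, 0.1067]
eef_rot: [-2.221, -2.221, 0.0]
wrist_force: [0.4, -0.7, -1.3]
grip_width: 0.0351
grasp_force: 60.4
```

Run:
```python
from h import *; from cell import arm
s=arm.read_state();print(s['t'],s['ee_pos'],s['qd'].round(3),s['wrist_force'])
c=arm.calibration("side");p,d=arm.read_camera("side");cv2.imwrite("pics/s2.png",p[100:370,150:510][...,::-1].repeat(2,0).repeat(2,1)[:600,:800])
print(np.round(pads(c,p),4))
```

```text
4.0333 [ 0.60669942 -0.08355729  0.1066925 ] [-0.001 -0.008 -0.004 -0.005 -0.001  0.   ] [ 0.43022954 -0.73708849 -1.30782094]
[[ 0.6044  0.2064  0.0296  0.0666]
 [ 0.6045  0.1524  0.0534  0.0552]
 [ 0.6072  0.0746  0.0534  0.0553]
 [ 0.6061 -0.0103  0.0539  0.0551]
 [ 0.6464 -0.4459  0.0486  0.115 ]]
```

View pics/s2.png

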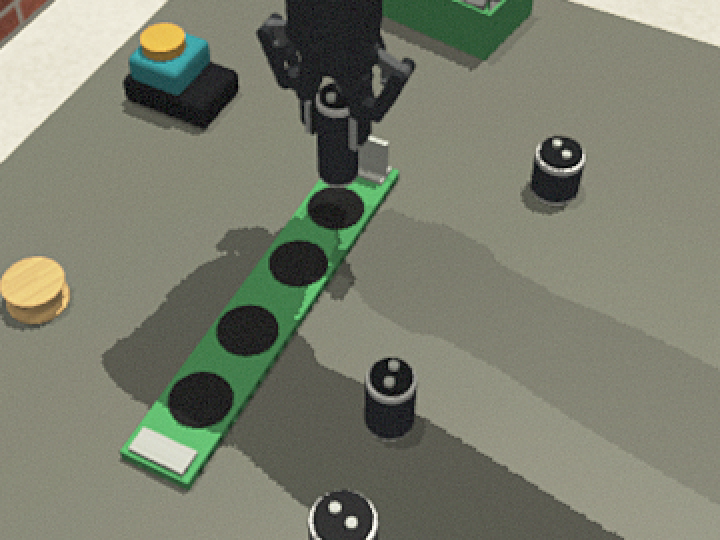

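Cap_a (336,135 in the crop) hangs upright above the pad next to the stop. Now I'll lower it.

Request:
send_rows([
  {"tx":0.1,"ty":-0.05,"tz":-1.5,"rx":0,"ry":0,"rz":0},
  {"tx":0.1,"ty":-0.05,"tz":-3,"rx":0,"ry":0,"rz":0},
  {"tx":0.1,"ty":-0.05,"tz":-4,"rx":0,"ry":0,"rz":0},
  {"tx":0.1,"ty":-0.05,"tz":-4.3,"rx":0,"ry":0,"rz":0},
  {"tx":0.1,"ty":-0.05,"tz":-4.3,"rx":0,"ry":0,"rz":0},
  {"tx":0.1,"ty":-0.05,"tz":-4.3,"rx":0,"ry":0,"rz":0},
  {"tx":0.1,"ty":-0.05,"tz":-4.3,"rx":0,"ry":0,"rz":0},
])

```text
t: 4.67
ee_pos: [0.6085, -0.0842, 0.0637]
eef_rot: [2.221, 2.221, 0.001]
wrist_force: [-0.0, -0.3, -1.2]
grip_width: 0.0349
grasp_force: 60.0
```

Request:
send_rows([
  {"tx":0,"ty":0,"tz":-0.05,"rx":0,"ry":0,"rz":0},
  {"tx":0,"ty":0,"tz":-0.1,"rx":0,"ry":0,"rz":0},
  {"tx":0,"ty":0,"tz":-0.15,"rx":0,"ry":0,"rz":0},
  {"tx":0,"ty":0,"tz":-0.15,"rx":0,"ry":0,"rz":0},
])

```text
t: 5.0
ee_pos: [0.6086, -0.0843, 0.063]
eef_rot: [2.221, 2.221, 0.001]
wrist_force: [-2.5, 0.3, 7.7]
grip_width: 0.0353
grasp_force: 61.1
```

Request:
send_rows([
  {"tx":0,"ty":0,"tz":0,"rx":0,"ry":0,"rz":0},
  {"tx":0,"ty":0,"tz":0,"rx":0,"ry":0,"rz":0},
  {"tx":0,"ty":0,"tz":0,"rx":0,"ry":0,"rz":0},
  {"tx":0,"ty":0,"tz":0,"rx":0,"ry":0,"rz":0},
  {"tx":0,"ty":0,"tz":0,"rx":0,"ry":0,"rz":0},
  {"tx":0,"ty":0,"tz":0,"rx":0,"ry":0,"rz":0},
  {"tx":0,"ty":0,"tz":0,"rx":0,"ry":0,"rz":0},
  {"tx":0,"ty":0,"tz":0,"rx":0,"ry":0,"rz":0},
], fingers=0)

```text
t: 5.67
ee_pos: [0.6085, -0.0842, 0.0617]
eef_rot: [-2.221, -2.221, 0.0]
wrist_force: [0.3, 0.5, 0.5]
grip_width: 0.0856
grasp_force: 0.0
```

Request:
send_rows([
  {"tx":0,"ty":0,"tz":1,"rx":0,"ry":0,"rz":0},
  {"tx":0,"ty":0,"tz":3,"rx":0,"ry":0,"rz":0},
  {"tx":0,"ty":0,"tz":6,"rx":0,"ry":0,"rz":0},
  {"tx":0,"ty":0,"tz":9,"rx":0,"ry":0,"rz":0},
  {"tx":0,"ty":1,"tz":12,"rx":0,"ry":0,"rz":0},
  {"tx":-2,"ty":4,"tz":14,"rx":0,"ry":0,"rz":0},
  {"tx":-4,"ty":7,"tz":14,"rx":0,"ry":0,"rz":0},
  {"tx":-6,"ty":10,"tz":14,"rx":0,"ry":0,"rz":0},
])

```text
t: 6.33
ee_pos: [0.5485, 0.0165, 0.2042]
eef_rot: [2.221, 2.219, 0.004]
wrist_force: [-0.5, 0.4, -0.4]
grip_width: 0.0855
grasp_force: 0.0
```

Request:
send_rows([
  {"tx":-1.6,"ty":3,"tz":0,"rx":0,"ry":0,"rz":0},
  {"tx":-3.2,"ty":6,"tz":0,"rx":0,"ry":0,"rz":0},
  {"tx":-4.8,"ty":9,"tz":0,"rx":0,"ry":0,"rz":0},
  {"tx":-6.4,"ty":12,"tz":0,"rx":0,"ry":0,"rz":0},
  {"tx":-8,"ty":15,"tz":0,"rx":0,"ry":0,"rz":0},
  {"tx":-9.6,"ty":17.8,"tz":0,"rx":0,"ry":0,"rz":0},
  {"tx":-11.2,"ty":20.2,"tz":0,"rx":0,"ry":0,"rz":0},
  {"tx":-11.2,"ty":20.2,"tz":0,"rx":0,"ry":0,"rz":0},
])

```text
t: 7.0
ee_pos: [0.4343, 0.2209, 0.2029]
eef_rot: [-2.217, -2.225, -0.002]
wrist_force: [0.6, 0.4, 0.1]
grip_width: 0.0852
grasp_force: 0.0
```

Request:
send_rows([
  {"tx":0,"ty":0,"tz":0,"rx":0,"ry":0,"rz":0},
  {"tx":0,"ty":0,"tz":0,"rx":0,"ry":0,"rz":0},
])

```text
t: 7.17
ee_pos: [0.4367, 0.2177, 0.2024]
eef_rot: [2.22, 2.222, 0.001]
wrist_force: [0.1, 0.3, -0.5]
grip_width: 0.0858
grasp_force: 0.0
```

Run:
```python
from h import *; from cell import arm
s=arm.read_state();print(s['t'],s['ee_pos'])
for n in("wrist","side"):
    c=arm.calibration(n);p,d=arm.read_camera(n);cv2.imwrite(f"pics/b_{n}.png",p[...,::-1])
    print(n,np.round(cans(c,d),4))
```

```text
7.1667 [0.4366668  0.2176653  0.20242098]
wrist [[0.4362 0.2204 0.0482 0.0841]
 [0.4632 0.0918 0.0406 0.0691]]
side [[ 0.442  -0.2146  0.046   0.0545]
 [ 0.4667  0.1024  0.0329  0.0623]
 [ 0.4364  0.2214  0.0496  0.0843]]
```

Request:
send_rows([
  {"tx":0,"ty":0.25,"tz":-3,"rx":0,"ry":0,"rz":0},
  {"tx":0,"ty":0.25,"tz":-7,"rx":0,"ry":0,"rz":0},
  {"tx":0,"ty":0.25,"tz":-11,"rx":0,"ry":0,"rz":0},
  {"tx":0,"ty":0.25,"tz":-14,"rx":0,"ry":0,"rz":0},
  {"tx":0,"ty":0.25,"tz":-16,"rx":0,"ry":0,"rz":0},
  {"tx":0,"ty":0.25,"tz":-16.5,"rx":0,"ry":0,"rz":0},
  {"tx":0,"ty":0.25,"tz":-16.5,"rx":0,"ry":0,"rz":0},
  {"tx":0,"ty":0.25,"tz":-16.5,"rx":0,"ry":0,"rz":0},
])

```text
t: 7.93
ee_pos: [0.4373, 0.2201, 0.038]
eef_rot: [2.222, 2.22, 0.002]
wrist_force: [-0.1, 0.6, 0.5]
grip_width: 0.0853
grasp_force: 0.0
```

Request:
send_rows([
  {"tx":0,"ty":0,"tz":0,"rx":0,"ry":0,"rz":0},
  {"tx":0,"ty":0,"tz":0,"rx":0,"ry":0,"rz":0},
  {"tx":0,"ty":0,"tz":0,"rx":0,"ry":0,"rz":0},
  {"tx":0,"ty":0,"tz":0,"rx":0,"ry":0,"rz":0},
  {"tx":0,"ty":0,"tz":0,"rx":0,"ry":0,"rz":0},
  {"tx":0,"ty":0,"tz":0,"rx":0,"ry":0,"rz":0},
  {"tx":0,"ty":0,"tz":0,"rx":0,"ry":0,"rz":0},
  {"tx":0,"ty":0,"tz":0,"rx":0,"ry":0,"rz":0},
], fingers=1)

```text
t: 8.6
ee_pos: [0.4372, 0.2206, 0.0382]
eef_rot: [2.221, 2.221, 0.003]
wrist_force: [-1.4, -0.7, 5.6]
grip_width: 0.047
grasp_force: 60.9
```

Request:
send_rows([
  {"tx":0,"ty":0,"tz":1,"rx":0,"ry":0,"rz":0},
  {"tx":0,"ty":0,"tz":3,"rx":0,"ry":0,"rz":0},
  {"tx":0,"ty":0,"tz":5,"rx":0,"ry":0,"rz":0},
  {"tx":1.5,"ty":-2,"tz":6.5,"rx":0,"ry":0,"rz":0},
  {"tx":3.7,"ty":-5,"tz":7,"rx":0,"ry":0,"rz":0},
  {"tx":5.9,"ty":-8,"tz":7,"rx":0,"ry":0,"rz":0},
  {"tx":8.1,"ty":-11,"tz":7,"rx":0,"ry":0,"rz":0},
  {"tx":10.3,"ty":-14,"tz":7,"rx":0,"ry":0,"rz":0},
])

```text
t: 9.27
ee_pos: [0.5404, 0.0789, 0.1078]
eef_rot: [2.22, 2.222, 0.001]
wrist_force: [0.3, 1.3, -1.7]
grip_width: 0.0467
grasp_force: 62.1
```

Request:
send_rows([
  {"tx":2.2,"ty":-3,"tz":0,"rx":0,"ry":0,"rz":0},
  {"tx":4.4,"ty":-6,"tz":0,"rx":0,"ry":0,"rz":0},
  {"tx":6,"ty":-8.2,"tz":0,"rx":0,"ry":0,"rz":0},
  {"tx":6.7,"ty":-9,"tz":0,"rx":0,"ry":0,"rz":0},
  {"tx":6.7,"ty":-9,"tz":0,"rx":0,"ry":0,"rz":0},
  {"tx":6.7,"ty":-9,"tz":0,"rx":0,"ry":0,"rz":0},
  {"tx":6.7,"ty":-9,"tz":0,"rx":0,"ry":0,"rz":0},
])

```text
t: 9.85
ee_pos: [0.606, -0.0088, 0.107]
eef_rot: [-2.22, -2.222, 0.0]
wrist_force: [-0.2, -0.0, -1.9]
grip_width: 0.047
grasp_force: 62.3
```

Request:
send_rows([
  {"tx":0.05,"ty":-0.15,"tz":-2,"rx":0,"ry":0,"rz":0},
  {"tx":0.05,"ty":-0.15,"tz":-3.7,"rx":0,"ry":0,"rz":0},
  {"tx":0.05,"ty":-0.15,"tz":-4.8,"rx":0,"ry":0,"rz":0},
  {"tx":0.05,"ty":-0.15,"tz":-5.2,"rx":0,"ry":0,"rz":0},
  {"tx":0.05,"ty":-0.15,"tz":-5.2,"rx":0,"ry":0,"rz":0},
  {"tx":0.05,"ty":-0.15,"tz":-5.2,"rx":0,"ry":0,"rz":0},
])

```text
t: 10.35
ee_pos: [0.607, -0.0106, 0.0555]
eef_rot: [2.22, 2.222, 0.001]
wrist_force: [-0.4, -0.4, -0.7]
grip_width: 0.0467
grasp_force: 62.3
```

Request:
send_rows([
  {"tx":0,"ty":0,"tz":-0.05,"rx":0,"ry":0,"rz":0},
  {"tx":0,"ty":0,"tz":-0.1,"rx":0,"ry":0,"rz":0},
  {"tx":0,"ty":0,"tz":-0.15,"rx":0,"ry":0,"rz":0},
  {"tx":0,"ty":0,"tz":-0.15,"rx":0,"ry":0,"rz":0},
])

```text
t: 10.68
ee_pos: [0.6071, -0.0112, 0.0534]
eef_rot: [2.221, 2.221, 0.0]
wrist_force: [-0.2, 0.9, -2.0]
grip_width: 0.0469
grasp_force: 62.3
```

Not touching yet; a little lower.

Request:
send_rows([
  {"tx":0,"ty":0,"tz":-0.05,"rx":0,"ry":0,"rz":0},
  {"tx":0,"ty":0,"tz":-0.1,"rx":0,"ry":0,"rz":0},
  {"tx":0,"ty":0,"tz":-0.1,"rx":0,"ry":0,"rz":0},
])

```text
t: 10.93
ee_pos: [0.6071, -0.0113, 0.0533]
eef_rot: [2.221, 2.221, 0.001]
wrist_force: [-3.9, -0.0, 5.7]
grip_width: 0.0467
grasp_force: 62.5
```

Request:
send_rows([
  {"tx":0,"ty":0,"tz":0,"rx":0,"ry":0,"rz":0},
  {"tx":0,"ty":0,"tz":0,"rx":0,"ry":0,"rz":0},
  {"tx":0,"ty":0,"tz":0,"rx":0,"ry":0,"rz":0},
  {"tx":0,"ty":0,"tz":0,"rx":0,"ry":0,"rz":0},
  {"tx":0,"ty":0,"tz":0,"rx":0,"ry":0,"rz":0},
  {"tx":0,"ty":0,"tz":0,"rx":0,"ry":0,"rz":0},
  {"tx":0,"ty":0,"tz":0,"rx":0,"ry":0,"rz":0},
], fingers=0)

```text
t: 11.52
ee_pos: [0.607, -0.0112, 0.0522]
eef_rot: [-2.221, -2.221, 0.0]
wrist_force: [0.7, -0.3, -0.5]
grip_width: 0.0857
grasp_force: 0.0
```

Request:
send_rows([
  {"tx":0,"ty":0,"tz":1,"rx":0,"ry":0,"rz":0},
  {"tx":0,"ty":0,"tz":3,"rx":0,"ry":0,"rz":0},
  {"tx":0,"ty":0,"tz":6,"rx":0,"ry":0,"rz":0},
  {"tx":0,"ty":0,"tz":9,"rx":0,"ry":0,"rz":0},
  {"tx":-2,"ty":1.5,"tz":11,"rx":0,"ry":0,"rz":0},
  {"tx":-5,"ty":3.6,"tz":12,"rx":0,"ry":0,"rz":0},
  {"tx":-8,"ty":5.7,"tz":12,"rx":0,"ry":0,"rz":0},
  {"tx":-11,"ty":7.9,"tz":12,"rx":0,"ry":0,"rz":0},
])

```text
t: 12.18
ee_pos: [0.4962, 0.0682, 0.1739]
eef_rot: [2.222, 2.22, 0.003]
wrist_force: [0.1, 0.8, 0.2]
grip_width: 0.0852
grasp_force: 0.0
```

Request:
send_rows([
  {"tx":-2.6,"ty":1.8,"tz":0,"rx":0,"ry":0,"rz":0},
  {"tx":-3.4,"ty":2.4,"tz":0,"rx":0,"ry":0,"rz":0},
  {"tx":-3.4,"ty":2.4,"tz":0,"rx":0,"ry":0,"rz":0},
  {"tx":-3.4,"ty":2.4,"tz":0,"rx":0,"ry":0,"rz":0},
  {"tx":-3.4,"ty":2.4,"tz":0,"rx":0,"ry":0,"rz":0},
])

```text
t: 12.6
ee_pos: [0.4639, 0.0914, 0.1726]
eef_rot: [2.221, 2.221, 0.001]
wrist_force: [1.0, -1.2, 0.9]
grip_width: 0.0853
grasp_force: 0.0
```

Run:
```python
from h import *; from cell import arm
s=arm.read_state();print(s['t'],s['ee_pos'])
for n in("wrist","side","scene"):
    c=arm.calibration(n);p,d=arm.read_camera(n);cv2.imwrite(f"pics/c_{n}.png",p[...,::-1])
    print(n,np.round(cans(c,d),4))
```

```text
12.6 [0.46385114 0.09139529 0.17261043]
wrist [[ 0.4637  0.091   0.0402  0.0693]
 [ 0.6165  0.0082  0.0205  0.091 ]
 [ 0.6111 -0.0798  0.0294  0.1141]]
side [[ 0.6084 -0.0864  0.0313  0.1157]
 [ 0.4417 -0.2145  0.0472  0.0546]
 [ 0.6044 -0.0691  0.0109  0.0854]
 [ 0.6061 -0.0076  0.0488  0.0977]
 [ 0.4636  0.0923  0.0413  0.0694]]
scene [[ 0.4639  0.0887  0.0412  0.0697]
 [ 0.6073 -0.0134  0.0494  0.0984]
 [ 0.4425 -0.2186  0.0474  0.0551]
 [ 0.6083 -0.0886  0.0378  0.1138]
 [ 0.6096 -0.1416  0.0504  0.0589]]
```

Request:
send_rows([
  {"tx":0,"ty":0,"tz":-3,"rx":0,"ry":0,"rz":0},
  {"tx":0,"ty":0,"tz":-6.5,"rx":0,"ry":0,"rz":0},
  {"tx":0,"ty":0,"tz":-10,"rx":0,"ry":0,"rz":0},
  {"tx":0,"ty":0,"tz":-13,"rx":0,"ry":0,"rz":0},
  {"tx":0,"ty":0,"tz":-14.4,"rx":0,"ry":0,"rz":0},
  {"tx":0,"ty":0,"tz":-14.8,"rx":0,"ry":0,"rz":0},
  {"tx":0,"ty":0,"tz":-14.8,"rx":0,"ry":0,"rz":0},
  {"tx":0,"ty":0,"tz":-14.8,"rx":0,"ry":0,"rz":0},
])

```text
t: 13.42
ee_pos: [0.4638, 0.0916, 0.0252]
eef_rot: [2.222, 2.221, 0.001]
wrist_force: [-1.0, 0.3, 0.5]
grip_width: 0.0852
grasp_force: 0.0
```

Request:
send_rows([
  {"tx":0,"ty":0,"tz":0,"rx":0,"ry":0,"rz":0},
  {"tx":0,"ty":0,"tz":0,"rx":0,"ry":0,"rz":0},
  {"tx":0,"ty":0,"tz":0,"rx":0,"ry":0,"rz":0},
  {"tx":0,"ty":0,"tz":0,"rx":0,"ry":0,"rz":0},
  {"tx":0,"ty":0,"tz":0,"rx":0,"ry":0,"rz":0},
  {"tx":0,"ty":0,"tz":0,"rx":0,"ry":0,"rz":0},
  {"tx":0,"ty":0,"tz":0,"rx":0,"ry":0,"rz":0},
  {"tx":0,"ty":0,"tz":0,"rx":0,"ry":0,"rz":0},
], fingers=1)

```text
t: 14.08
ee_pos: [0.4636, 0.0919, 0.0253]
eef_rot: [2.221, 2.221, 0.002]
wrist_force: [-0.4, -0.2, 5.8]
grip_width: 0.0386
grasp_force: 60.1
```

Request:
send_rows([
  {"tx":0,"ty":0,"tz":1,"rx":0,"ry":0,"rz":0},
  {"tx":0,"ty":0,"tz":3,"rx":0,"ry":0,"rz":0},
  {"tx":1,"ty":0,"tz":5,"rx":0,"ry":0,"rz":0},
  {"tx":3.5,"ty":-0.4,"tz":6,"rx":0,"ry":0,"rz":0},
  {"tx":6.5,"ty":-0.8,"tz":6,"rx":0,"ry":0,"rz":0},
  {"tx":9.5,"ty":-1.2,"tz":6,"rx":0,"ry":0,"rz":0},
  {"tx":12,"ty":-1.5,"tz":6,"rx":0,"ry":0,"rz":0},
  {"tx":13.8,"ty":-1.7,"tz":6,"rx":0,"ry":0,"rz":0},
])

```text
t: 14.75
ee_pos: [0.603, 0.0744, 0.0847]
eef_rot: [2.221, 2.221, 0.001]
wrist_force: [0.1, 0.1, -0.3]
grip_width: 0.0385
grasp_force: 60.5
```

Request:
send_rows([
  {"tx":0.5,"ty":0,"tz":0,"rx":0,"ry":0,"rz":0},
  {"tx":0.5,"ty":0,"tz":0,"rx":0,"ry":0,"rz":0},
  {"tx":0.5,"ty":0,"tz":0,"rx":0,"ry":0,"rz":0},
  {"tx":0.5,"ty":0,"tz":0,"rx":0,"ry":0,"rz":0},
])

```text
t: 15.08
ee_pos: [0.605, 0.075, 0.0846]
eef_rot: [-2.221, -2.222, 0.001]
wrist_force: [-0.3, 0.2, -0.4]
grip_width: 0.039
grasp_force: 60.5
```

Request:
send_rows([
  {"tx":0.15,"ty":0,"tz":-1.5,"rx":0,"ry":0,"rz":0},
  {"tx":0.15,"ty":0,"tz":-3,"rx":0,"ry":0,"rz":0},
  {"tx":0.15,"ty":0,"tz":-3.9,"rx":0,"ry":0,"rz":0},
  {"tx":0.15,"ty":0,"tz":-4.2,"rx":0,"ry":0,"rz":0},
  {"tx":0.15,"ty":0,"tz":-4.2,"rx":0,"ry":0,"rz":0},
  {"tx":0.15,"ty":0,"tz":-4.2,"rx":0,"ry":0,"rz":0},
  {"tx":0.15,"ty":0,"tz":-4.2,"rx":0,"ry":0,"rz":0},
])

```text
t: 15.67
ee_pos: [0.6079, 0.0749, 0.0434]
eef_rot: [2.221, 2.221, 0.002]
wrist_force: [-0.3, 0.1, 0.2]
grip_width: 0.0387
grasp_force: 60.5
```

Request:
send_rows([
  {"tx":0,"ty":0,"tz":-0.05,"rx":0,"ry":0,"rz":0},
  {"tx":0,"ty":0,"tz":-0.1,"rx":0,"ry":0,"rz":0},
  {"tx":0,"ty":0,"tz":-0.15,"rx":0,"ry":0,"rz":0},
  {"tx":0,"ty":0,"tz":-0.2,"rx":0,"ry":0,"rz":0},
  {"tx":0,"ty":0,"tz":-0.2,"rx":0,"ry":0,"rz":0},
])

```text
t: 16.08
ee_pos: [0.6076, 0.0748, 0.0404]
eef_rot: [2.221, 2.221, 0.0]
wrist_force: [0.5, 0.4, -0.3]
grip_width: 0.0385
grasp_force: 60.8
```

Request:
send_rows([
  {"tx":0,"ty":0,"tz":-0.05,"rx":0,"ry":0,"rz":0},
  {"tx":0,"ty":0,"tz":-0.1,"rx":0,"ry":0,"rz":0},
  {"tx":0,"ty":0,"tz":-0.1,"rx":0,"ry":0,"rz":0},
])

```text
t: 16.33
ee_pos: [0.6076, 0.0748, 0.0403]
eef_rot: [2.221, 2.221, 0.001]
wrist_force: [-3.1, -0.6, 6.8]
grip_width: 0.0391
grasp_force: 61.5
```

Request:
send_rows([
  {"tx":0,"ty":0,"tz":0,"rx":0,"ry":0,"rz":0},
  {"tx":0,"ty":0,"tz":0,"rx":0,"ry":0,"rz":0},
  {"tx":0,"ty":0,"tz":0,"rx":0,"ry":0,"rz":0},
  {"tx":0,"ty":0,"tz":0,"rx":0,"ry":0,"rz":0},
  {"tx":0,"ty":0,"tz":0,"rx":0,"ry":0,"rz":0},
  {"tx":0,"ty":0,"tz":0,"rx":0,"ry":0,"rz":0},
  {"tx":0,"ty":0,"tz":0,"rx":0,"ry":0,"rz":0},
], fingers=0)

```text
t: 16.92
ee_pos: [0.6075, 0.0748, 0.0392]
eef_rot: [-2.221, -2.221, 0.0]
wrist_force: [0.5, 0.8, 0.3]
grip_width: 0.0853
grasp_force: 0.0
```

Request:
send_rows([
  {"tx":0,"ty":0,"tz":1,"rx":0,"ry":0,"rz":0},
  {"tx":0,"ty":0,"tz":3,"rx":0,"ry":0,"rz":0},
  {"tx":0,"ty":0,"tz":6,"rx":0,"ry":0,"rz":0},
  {"tx":0,"ty":0,"tz":9,"rx":0,"ry":0,"rz":0},
  {"tx":-2,"ty":0,"tz":12,"rx":0,"ry":0,"rz":0},
  {"tx":-5,"ty":-1.5,"tz":13,"rx":0,"ry":0,"rz":0},
  {"tx":-8,"ty":-4,"tz":13,"rx":0,"ry":0,"rz":0},
  {"tx":-10,"ty":-7,"tz":13,"rx":0,"ry":0,"rz":0},
])

```text
t: 17.58
ee_pos: [0.5061, 0.0051, 0.1713]
eef_rot: [2.218, 2.223, 0.003]
wrist_force: [-0.6, -1.0, 0.2]
grip_width: 0.0853
grasp_force: 0.0
```

Request:
send_rows([
  {"tx":-1,"ty":-3.5,"tz":0,"rx":0,"ry":0,"rz":0},
  {"tx":-2,"ty":-7,"tz":0,"rx":0,"ry":0,"rz":0},
  {"tx":-3,"ty":-10.5,"tz":0,"rx":0,"ry":0,"rz":0},
  {"tx":-4,"ty":-14,"tz":0,"rx":0,"ry":0,"rz":0},
  {"tx":-5,"ty":-17.5,"tz":0,"rx":0,"ry":0,"rz":0},
  {"tx":-6,"ty":-20.5,"tz":0,"rx":0,"ry":0,"rz":0},
  {"tx":-6.6,"ty":-22.1,"tz":0,"rx":0,"ry":0,"rz":0},
  {"tx":-6.6,"ty":-22.1,"tz":0,"rx":0,"ry":0,"rz":0},
])

```text
t: 18.25
ee_pos: [0.4404, -0.219, 0.1702]
eef_rot: [2.225, 2.217, -0.001]
wrist_force: [0.4, -0.0, -0.2]
grip_width: 0.0856
grasp_force: 0.0
```

Request:
send_rows([
  {"tx":0,"ty":0,"tz":0,"rx":0,"ry":0,"rz":0},
  {"tx":0,"ty":0,"tz":0,"rx":0,"ry":0,"rz":0},
  {"tx":0,"ty":0,"tz":0,"rx":0,"ry":0,"rz":0},
])

```text
t: 18.5
ee_pos: [0.4419, -0.2154, 0.1696]
eef_rot: [2.22, 2.223, 0.0]
wrist_force: [0.8, 0.2, -0.4]
grip_width: 0.0856
grasp_force: 0.0
```

Run:
```python
from h import *; from cell import arm
s=arm.read_state();print(s['t'],s['ee_pos'])
for n in("wrist","side","scene"):
    c=arm.calibration(n);p,d=arm.read_camera(n);cv2.imwrite(f"pics/d_{n}.png",p[...,::-1])
    print(n,np.round(cans(c,d),4))
```

```text
18.5 [ 0.44186303 -0.21541028  0.16960613]
wrist [[ 0.6067 -0.087   0.0362  0.1134]
 [ 0.6091 -0.1419  0.051   0.0582]
 [ 0.4412 -0.2166  0.0461  0.0542]]
side [[ 0.6023 -0.053   0.0963  0.112 ]
 [ 0.4418 -0.2137  0.0466  0.0545]
 [ 0.6073  0.0752  0.0413  0.0841]]
scene [[ 0.6076  0.0713  0.043   0.084 ]
 [ 0.6061 -0.0131  0.051   0.0985]
 [ 0.4442 -0.2192  0.0505  0.0554]
 [ 0.6095 -0.0878  0.0386  0.1137]
 [ 0.6096 -0.1425  0.0521  0.0598]]
```

Request:
send_rows([
  {"tx":0,"ty":-0.1,"tz":-3,"rx":0,"ry":0,"rz":0},
  {"tx":0,"ty":-0.1,"tz":-6.5,"rx":0,"ry":0,"rz":0},
  {"tx":0,"ty":-0.1,"tz":-10,"rx":0,"ry":0,"rz":0},
  {"tx":0,"ty":-0.1,"tz":-13,"rx":0,"ry":0,"rz":0},
  {"tx":0,"ty":-0.1,"tz":-14.7,"rx":0,"ry":0,"rz":0},
  {"tx":0,"ty":-0.1,"tz":-15.4,"rx":0,"ry":0,"rz":0},
  {"tx":0,"ty":-0.1,"tz":-15.4,"rx":0,"ry":0,"rz":0},
  {"tx":0,"ty":-0.1,"tz":-15.4,"rx":0,"ry":0,"rz":0},
])

```text
t: 19.32
ee_pos: [0.442, -0.2171, 0.0162]
eef_rot: [2.22, 2.222, 0.0]
wrist_force: [0.0, 0.1, 0.2]
grip_width: 0.0852
grasp_force: 0.0
```

Request:
send_rows([
  {"tx":0,"ty":0,"tz":0,"rx":0,"ry":0,"rz":0},
  {"tx":0,"ty":0,"tz":0,"rx":0,"ry":0,"rz":0},
  {"tx":0,"ty":0,"tz":0,"rx":0,"ry":0,"rz":0},
  {"tx":0,"ty":0,"tz":0,"rx":0,"ry":0,"rz":0},
  {"tx":0,"ty":0,"tz":0,"rx":0,"ry":0,"rz":0},
  {"tx":0,"ty":0,"tz":0,"rx":0,"ry":0,"rz":0},
  {"tx":0,"ty":0,"tz":0,"rx":0,"ry":0,"rz":0},
  {"tx":0,"ty":0,"tz":0,"rx":0,"ry":0,"rz":0},
], fingers=1)

```text
t: 19.98
ee_pos: [0.4422, -0.2176, 0.0167]
eef_rot: [2.22, 2.22, 0.001]
wrist_force: [-0.2, -0.5, 6.0]
grip_width: 0.0444
grasp_force: 61.0
```

Request:
send_rows([
  {"tx":0,"ty":0,"tz":1,"rx":0,"ry":0,"rz":0},
  {"tx":0,"ty":0,"tz":3,"rx":0,"ry":0,"rz":0},
  {"tx":0,"ty":1,"tz":6,"rx":0,"ry":0,"rz":0},
  {"tx":0,"ty":3.5,"tz":8,"rx":0,"ry":0,"rz":0},
  {"tx":0,"ty":7,"tz":8,"rx":0,"ry":0,"rz":0},
  {"tx":0,"ty":10.5,"tz":8,"rx":0,"ry":0,"rz":0},
  {"tx":0,"ty":14,"tz":8,"rx":0,"ry":0,"rz":0},
  {"tx":0,"ty":17.5,"tz":8,"rx":0,"ry":0,"rz":0},
])

```text
t: 20.65
ee_pos: [0.4413, -0.0409, 0.0964]
eef_rot: [2.222, 2.22, 0.001]
wrist_force: [0.8, -0.8, -0.6]
grip_width: 0.0441
grasp_force: 61.2
```

Request:
send_rows([
  {"tx":0.5,"ty":3.5,"tz":0,"rx":0,"ry":0,"rz":0},
  {"tx":1.5,"ty":7,"tz":0,"rx":0,"ry":0,"rz":0},
  {"tx":2.5,"ty":10.5,"tz":0,"rx":0,"ry":0,"rz":0},
  {"tx":3.5,"ty":14,"tz":0,"rx":0,"ry":0,"rz":0},
  {"tx":5,"ty":17,"tz":0,"rx":0,"ry":0,"rz":0},
  {"tx":7.5,"ty":19.5,"tz":0,"rx":0,"ry":0,"rz":0},
  {"tx":11,"ty":19.5,"tz":0,"rx":0,"ry":0,"rz":0},
  {"tx":14,"ty":19.5,"tz":0,"rx":0,"ry":0,"rz":0},
])

```text
t: 21.32
ee_pos: [0.583, 0.1547, 0.0961]
eef_rot: [2.218, 2.224, 0.002]
wrist_force: [1.3, -0.1, -0.6]
grip_width: 0.0441
grasp_force: 61.4
```

Request:
send_rows([
  {"tx":1.8,"ty":0,"tz":0,"rx":0,"ry":0,"rz":0},
  {"tx":2.2,"ty":0,"tz":0,"rx":0,"ry":0,"rz":0},
  {"tx":2.2,"ty":0,"tz":0,"rx":0,"ry":0,"rz":0},
  {"tx":2.2,"ty":0,"tz":0,"rx":0,"ry":0,"rz":0},
  {"tx":2.2,"ty":0,"tz":0,"rx":0,"ry":0,"rz":0},
])

```text
t: 21.73
ee_pos: [0.6027, 0.1527, 0.0957]
eef_rot: [-2.221, -2.221, 0.0]
wrist_force: [-0.6, 0.3, -0.6]
grip_width: 0.0446
grasp_force: 61.5
```

Request:
send_rows([
  {"tx":0.15,"ty":-0.05,"tz":-2,"rx":0,"ry":0,"rz":0},
  {"tx":0.15,"ty":-0.05,"tz":-4,"rx":0,"ry":0,"rz":0},
  {"tx":0.15,"ty":-0.05,"tz":-5.5,"rx":0,"ry":0,"rz":0},
  {"tx":0.15,"ty":-0.05,"tz":-6.1,"rx":0,"ry":0,"rz":0},
  {"tx":0.15,"ty":-0.05,"tz":-6.1,"rx":0,"ry":0,"rz":0},
  {"tx":0.15,"ty":-0.05,"tz":-6.1,"rx":0,"ry":0,"rz":0},
  {"tx":0.15,"ty":-0.05,"tz":-6.1,"rx":0,"ry":0,"rz":0},
])

```text
t: 22.32
ee_pos: [0.6055, 0.1525, 0.0359]
eef_rot: [2.221, 2.221, 0.003]
wrist_force: [0.1, -0.5, -1.0]
grip_width: 0.0446
grasp_force: 61.5
```

Request:
send_rows([
  {"tx":0,"ty":0,"tz":-0.1,"rx":0,"ry":0,"rz":0},
  {"tx":0,"ty":0,"tz":-0.15,"rx":0,"ry":0,"rz":0},
  {"tx":0,"ty":0,"tz":-0.2,"rx":0,"ry":0,"rz":0},
  {"tx":0,"ty":0,"tz":-0.25,"rx":0,"ry":0,"rz":0},
  {"tx":0,"ty":0,"tz":-0.25,"rx":0,"ry":0,"rz":0},
])

```text
t: 22.73
ee_pos: [0.6051, 0.1523, 0.0318]
eef_rot: [2.221, 2.221, 0.0]
wrist_force: [-1.0, -0.5, -1.0]
grip_width: 0.0444
grasp_force: 61.5
```

Request:
send_rows([
  {"tx":0,"ty":0,"tz":-0.05,"rx":0,"ry":0,"rz":0},
  {"tx":0,"ty":0,"tz":-0.1,"rx":0,"ry":0,"rz":0},
  {"tx":0,"ty":0,"tz":-0.1,"rx":0,"ry":0,"rz":0},
])

```text
t: 22.98
ee_pos: [0.605, 0.1523, 0.0317]
eef_rot: [2.221, 2.221, 0.001]
wrist_force: [-3.7, -0.6, 7.1]
grip_width: 0.0448
grasp_force: 62.1
```

Request:
send_rows([
  {"tx":0,"ty":0,"tz":0,"rx":0,"ry":0,"rz":0},
  {"tx":0,"ty":0,"tz":0,"rx":0,"ry":0,"rz":0},
  {"tx":0,"ty":0,"tz":0,"rx":0,"ry":0,"rz":0},
  {"tx":0,"ty":0,"tz":0,"rx":0,"ry":0,"rz":0},
  {"tx":0,"ty":0,"tz":0,"rx":0,"ry":0,"rz":0},
  {"tx":0,"ty":0,"tz":0,"rx":0,"ry":0,"rz":0},
  {"tx":0,"ty":0,"tz":0,"rx":0,"ry":0,"rz":0},
], fingers=0)

```text
t: 23.57
ee_pos: [0.605, 0.1523, 0.0307]
eef_rot: [-2.221, -2.221, 0.0]
wrist_force: [0.2, 0.8, 0.4]
grip_width: 0.0857
grasp_force: 0.0
```

Request:
send_rows([
  {"tx":0,"ty":0,"tz":1,"rx":0,"ry":0,"rz":0},
  {"tx":0,"ty":0,"tz":3,"rx":0,"ry":0,"rz":0},
  {"tx":0,"ty":0,"tz":6,"rx":0,"ry":0,"rz":0},
  {"tx":0,"ty":0,"tz":9,"rx":0,"ry":0,"rz":0},
  {"tx":-2,"ty":0,"tz":12,"rx":0,"ry":0,"rz":0},
  {"tx":-5,"ty":0,"tz":14,"rx":0,"ry":0,"rz":0},
  {"tx":-8.5,"ty":0,"tz":14,"rx":0,"ry":0,"rz":0},
  {"tx":-12,"ty":0,"tz":14,"rx":0,"ry":0,"rz":0},
])

```text
t: 24.23
ee_pos: [0.4845, 0.1524, 0.173]
eef_rot: [2.221, 2.22, 0.005]
wrist_force: [0.0, 0.3, -0.2]
grip_width: 0.0855
grasp_force: 0.0
```

Request:
send_rows([
  {"tx":-3.5,"ty":-3,"tz":0,"rx":0,"ry":0,"rz":0},
  {"tx":-6,"ty":-6,"tz":0,"rx":0,"ry":0,"rz":0},
  {"tx":-8,"ty":-9,"tz":0,"rx":0,"ry":0,"rz":0},
  {"tx":-10,"ty":-11,"tz":0,"rx":0,"ry":0,"rz":0},
  {"tx":-10,"ty":-12,"tz":0,"rx":0,"ry":0,"rz":0},
  {"tx":-10,"ty":-12,"tz":0,"rx":0,"ry":0,"rz":0},
  {"tx":-10,"ty":-12,"tz":0,"rx":0,"ry":0,"rz":0},
])

```text
t: 24.82
ee_pos: [0.3853, 0.0321, 0.1717]
eef_rot: [2.222, 2.219, 0.002]
wrist_force: [0.2, -0.2, 0.9]
grip_width: 0.0855
grasp_force: 0.0
```

Run:
```python
from h import *; from cell import arm
s=arm.read_state();print(s['t'],s['ee_pos'])
for n in("wrist","side","scene"):
    c=arm.calibration(n);p,d=arm.read_camera(n);cv2.imwrite(f"pics/f_{n}.png",p[...,::-1])
    print(n,np.round(cans(c,d),4))
```

```text
24.8167 [0.38526041 0.03208363 0.17171594]
wrist [[ 0.6025  0.1524  0.0465  0.0662]
 [ 0.6052  0.0735  0.0402  0.081 ]
 [ 0.6043 -0.0111  0.0484  0.0979]
 [ 0.6127 -0.0712  0.0145  0.1074]]
side [[ 0.6067 -0.0535  0.0938  0.1123]
 [ 0.6069  0.0754  0.0404  0.0842]
 [ 0.6046  0.1541  0.0471  0.0694]]
scene [[ 0.606   0.15    0.0482  0.0698]
 [ 0.6075  0.0713  0.0417  0.0844]
 [ 0.6062 -0.0132  0.0491  0.0986]
 [ 0.6082 -0.0876  0.0362  0.1139]
 [ 0.6096 -0.1424  0.0514  0.0587]]
```

View pics/f_side.png

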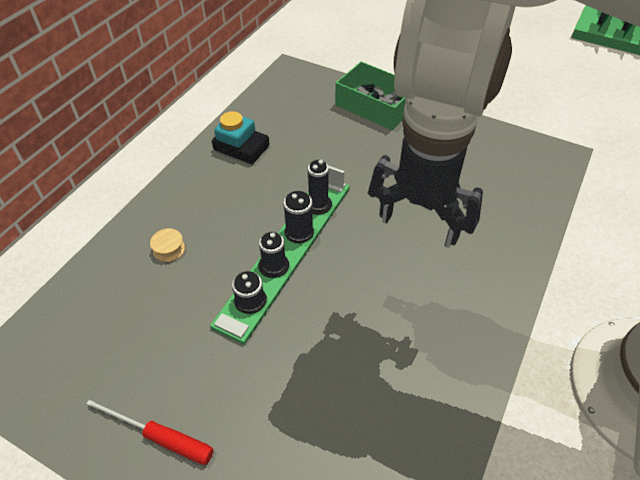

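All four stand upright on their pads in falling order from the stop: (318,185), (298,215), (272,253), (248,290). They sit within about 3 mm of the pad centres and the arm is clear, so I'll hand in the job.

```bash
python3 -c "from cell import arm; print(arm.close_job())"
```

```text
the job is handed in; nothing more can be done
None
```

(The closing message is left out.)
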